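# Key up the part scanner and hold the bolt over its glass

### The job

On the grey part scanner press the blue key (wake), then the yellow key (zero), then the green key (scan), one at a time, each right down and let up again. Then pick up the bolt, carry it over the row of spray can, glue bottle and tin without knocking any of them (or the tape measure), and hold it level about 2 cm above the scanner's glass, lined up with the bolt drawn there, its head over the red head of the drawing. Nothing may ever touch the glass or its black frame; finish while still holding the bolt there, motionless.

Things in the scene. Friction and masses are not known exactly. Their poses are not given: they have to be found in the camera images.
- scanner: grey flat box, 250 mm (its x) by 190 mm (its y) by 45 mm high, fixed; origin at the centre of its underside on the bench, z up. Its key panel is the strip towards its -x (nearest the robot), with the three keys in a row along its y, 80 mm from the centre and 55 mm apart; which colour sits where varies. The framed glass fills the rest
- window: the scanner's white glass with a black frame, 120 mm (x) by 160 mm (y) outside, on top of the box, not to be touched; frame bars 8 mm wide, rising 18 mm above the box top. Origin at the centre of the glass on the box top, 45 mm above the bench; axes as the scanner; the glass surface is at its z = +2 mm. A bolt is drawn on the glass along y: black shank, red head at the +y end
- mark_head (a point): point on the glass surface, middle of the drawing's red head; its z is up
- mark_tail (a point): point on the glass surface, near the far end of the drawn black shank, 80 mm from mark_head; its z is up
- key_blue (a joint): travel of the blue key in m: 0 up, 0.006 right down; it counts as pressed past 0.004 with the other keys up (under 0.002); spring, about 5 N when right down
- key_yellow (a joint): travel of the yellow key in m: 0 up, 0.006 right down; it counts as pressed past 0.004 with the other keys up (under 0.002); spring, about 5 N when right down
- key_green (a joint): travel of the green key in m: 0 up, 0.006 right down; it counts as pressed past 0.004 with the other keys up (under 0.002); spring, about 5 N when right down
- key_blue_top (a point): centre of the top of the round blue key (26 mm across), 22 mm above the box top when up, in a grey collar 42 mm across that stands 12 mm above the box top; pressed straight down
- key_yellow_top (a point): centre of the top of the round yellow key (26 mm across), 22 mm above the box top when up, in a grey collar 42 mm across that stands 12 mm above the box top; pressed straight down
- key_green_top (a point): centre of the top of the round green key (26 mm across), 22 mm above the box top when up, in a grey collar 42 mm across that stands 12 mm above the box top; pressed straight down
- bolt: grey steel hex bolt, 87 mm long, lying on the bench along its y axis: round shank 10 mm thick, hex head 19 mm across and 8 mm long at its +y end. Origin midway along it, on the bench; the bolt's axis is 8 mm above (its z). 50 to 100 g
- bolt_head (a point): point on the bolt's axis in the middle of the hex head, 40 mm from the bolt's middle
- bolt_tail (a point): point on the bolt's axis near the end of the shank, 80 mm from bolt_head
- spray_can: (one of three things in a row that runs away from the robot, about 11 cm apart in any order) white spray can with yellow cap, 54 mm across, 197 mm tall, standing loose between bolt and scanner; origin under its centre
- glue_bottle: amber glue bottle with red cap, 42 x 55 mm, 160 mm tall, standing loose between bolt and scanner; origin under its centre
- tin: open grey tin of screws, 94 x 85 mm, 82 mm tall, standing loose between bolt and scanner; origin under it
- tape_measure: yellow tape measure, 41 x 86 x 66 mm high, loose behind the bolt; origin under its centre

How it is judged:
By the outcome, as a careful person would: the job done as asked, in the order asked, and still so for the second after the job is handed in, while the arm keeps its last pose, push and grip.
It also fails if it takes over 72 s, if anything falls off the work surface, if the arm or the gripper's body presses on something with over 40 N, if the wrist force passes 120 N, or if a joint passes its speed limit or range.

### The arm

A 7-joint arm with a two-finger parallel gripper is mounted at the origin on a cart in front of the work surface, level with it; the furniture and walls round the work are solid. World frame = base frame: x ahead of the robot, y to its left, z up, the work surface at z = 0. Lengths are in m, angles in rad, forces in N, time in s.
With the tool pointing down it reaches from about 0.4 to 0.85 m from the base axis. Payload 4.5 kg.
Tool frame: the origin (TCP) lies at the very end of the fingers, on their centre line; the grasp point (between the pads) lies 19 mm behind it (grip_point_offset is the distance from the TCP to the grasp point, in m); z points along the fingers, y is the line along which they close (so a half turn about z gives the same grasp; the last joint's range is limited). The gripper opens to 88 mm and grips with 3 to 60 N. Pads are 18 mm wide; open, the fingers measure 123 mm over their backs; the gripper's body (75 mm by 187 mm) begins 45 mm behind the grasp point.
Start: joints at [1.384, 0.689, -0.195, 1.565, 0.157, 0.902, -0.215], TCP at [0.137, -0.61, 0.239] pointing down, gripper open.
Joint ranges: [-3.01, 3.01], [-0.46, 2.08], [-1.47, 1.51], [0.13, 2.56], [-1, 4.14], [0.04, 2.09], [-2.66, 2.66]. Speed limits (rad/s): [2.57, 2.57, 3.14, 3.14, 3.14, 3.14, 3.14].

### API

Orientations are given as a unit quaternion [x, y, z, w].
In Python, from plant import get_state, snapshot, camera_params, finish_job, grip_point_offset gives the robot as it stands.
- The arm moves only by the tool step_hand, called after "Request:" as a command line: name --argument value ..., lists and objects as JSON in quotes. Schema: {"type":"object","properties":{"ticks":{"type":"array","items":{"type":"number"},"minItems":7,"maxItems":70},"force":{"type":"number"},"only":{"type":"string"},"quiet":{"type":"boolean"},"lines":{"type":"string"}},"required":["ticks"],"additionalProperties":false}. ticks is one flat list of numbers that holds 1 to 10 rows one after another, with no inner brackets; each row has 7 numbers: the opening from 0.0 (shut) to 1.0 (fully open), then dx, dy, dz in parts of the range, where 1.0 means 0.8 m, then a rotation vector rx, ry, rz in normalised numbers (1 is 4 rad); each row is the pose to reach, as a shift and turn from the pose commanded when the call began, along the tool's axes at that moment; what a row does not reach only later rows make up. A row lasts 1/10 s, in which the tool goes at most 0.05 m and 0.15 rad, less where a joint would pass 70% of its speed; a pose out of reach is approached as far as the arm can. The fingers move at their own pace and stop on an object; force is the grip in N (left out, the last holds). Time passes only in rows, so rows that do not move let the fingers close. The tool returns the time, the measured TCP pose, the force, the opening and the grip force at its end. only (a regular expression) keeps the lines of the reply that match it, lines (a string "A,B") keeps lines A to B, and quiet returns only ok. Shift and turn numbers lie between -1 and 1, and a call with a number outside is refused. Input that does not fit is refused with a message, and nothing moves.
- get_state(): the state, without advancing time (a new reading comes with each control period).
- snapshot(name): name is "scene" or "top"; returns (picture, depth): 420x560x3 uint8, red, green, blue; 420x560 float32, m along the optical axis (not along the pixel's ray), 0 where there is no reading.
- camera_params(name): a dict with "fx", "fy", "cx", "cy" (pixels), "k1" (the pictures are not rectified: a ray, as slopes to the right and down, at radius r is drawn at 1 + k1 r^2 times it, then the intrinsics apply), "rvec" (rotation vector, rad) and "tvec" (3), from world to camera coordinates, as OpenCV has them. Camera axes: x right, y down, z forward; pixel columns grow to the right and rows downward; lengths in m; the calibration is good to about 2 mm. A picture is of the moment at which its call begins. camera_params takes no time and is no camera call.
- finish_job(): hands the job in; it is judged then, once.
The state is a dict: "clock": time; "q": joint angles; "qd": joint speeds; "joint_torque": joint torques, N m; "tool_pos": TCP position; "eef_rot": TCP orientation; "contact_force": force on the tool from outside, world axes, zero at the start; "moment": the same for the moment, N m; "opening": opening from 0.0 (shut) to 1.0 (fully open); "finger_force": force on a finger pad.
Only numpy, scipy, OpenCV 4.12 (cv2) and the standard library are available. Lean on these libraries where they do the work, as an engineer would, in place of code of your own. Each camera call takes 0.05 s, during which the arm holds its last target. There are 200 camera calls.

## Working session

There is one attempt and no reset: what is moved stays moved. The work goes in short steps, Python scripts to look and compute and a tool call to move; the robot and the scene stay as the last step left them, time stands still between calls to the robot, and variables do not carry over. Pictures are saved under pics/ and viewed, at most 10 in all, crops included, and the job is handed in when it is done.

```bash
ls; mkdir -p pics
```

Run:
```python
from plant import *
import cv2,numpy as np
print(get_state(),grip_point_offset)
for n in("scene","top"):
    p,d=snapshot(n);cv2.imwrite(f"pics/{n}0.png",p[:,:,::-1]);np.savez(f"{n}0.npz",p=p,d=d)
    print(n,camera_params(n), d.min(), d.max())
```

```text
pics
{'clock': 0.0, 'q': array([ 1.38382685,  0.6899775 , -0.19453952,  1.56634174,  0.15730874,
        0.90254687, -0.21506251]), 'qd': array([ 0.00041737,  0.00015345, -0.00081821,  0.00053018, -0.00142221,
       -0.00043598,  0.00020873]), 'joint_torque': array([ 5.52604183e-05, -5.27564728e+01, -1.26677178e+00, -1.53426343e+01,
       -5.26132027e-02,  6.54437259e-03,  2.00512777e-04]), 'tool_pos': array([ 0.13668051, -0.60920767,  0.23791537]), 'eef_rot': array([ 9.93905264e-01,  1.10233587e-01, -1.70104456e-04, -9.23755426e-04]), 'contact_force': array([-0.22356184, -0.36620246,  0.40814259]), 'moment': array([-0.02677113, -0.004718  ,  0.02115158]), 'finger_force': 0.0, 'opening': 0.9943395468259408} 0.0187
scene {'fx': 505.324440091978, 'fy': 505.324440091978, 'cx': 282.4176641724011, 'cy': 205.7129736756921, 'k1': -0.04576054393818064, 'rvec': array([ 1.06426162, -2.26539136,  1.18693842]), 'tvec': array([0.33469321, 0.33250206, 0.93472413])} 0.0 2.9493835
top {'fx': 414.25724841479547, 'fy': 414.25724841479547, 'cx': 275.2421377067963, 'cy': 203.53193548497552, 'k1': -0.08747753796386776, 'rvec': array([ 2.17551338, -2.17355849,  0.05216018]), 'tvec': array([-0.03242617,  0.55600118,  1.10488336])} 0.0 2.1714666
```

View pics/scene0.png

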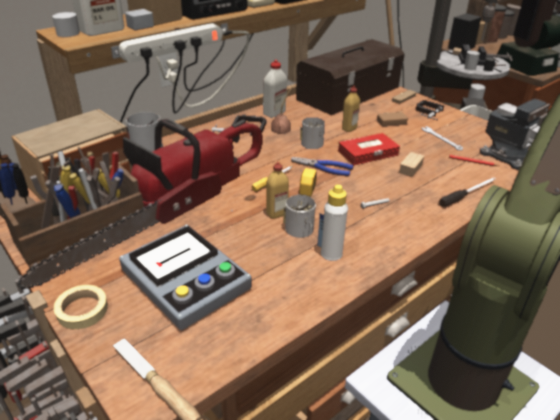

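View pics/top0.png

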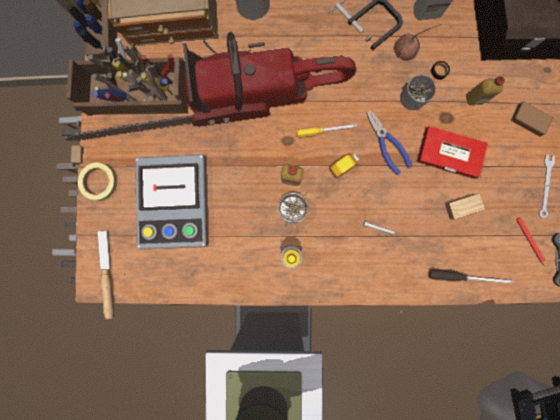

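Top view: scanner at about (171,200), with yellow, blue and green keys at (149,231), (169,231), (190,230). The drawing's red head is at (155,188). The bolt is at (379,228). The row is spray can (291,257), tin (293,208), glue (291,174), and the tape measure is at (344,165).

Create h.py:
```python
import numpy as np,cv2
from plant import *
from scipy.spatial.transform import Rotation as R
def cam(n):
    c=camera_params(n);K=np.array([[c['fx'],0,c['cx']],[0,c['fy'],c['cy']],[0,0,1]])
    return K,np.array([c['k1'],0,0,0,0.]),R.from_rotvec(c['rvec']).as_matrix(),c['tvec']
def ray(n,uv):
    K,D,Rm,t=cam(n);s=cv2.undistortPoints(np.array(uv,float).reshape(-1,1,2),K,D)[:,0]
    return -Rm.T@t,np.c_[s,np.ones(len(s))]@Rm
def plane(n,uv,z):
    o,d=ray(n,uv);return o+d*((z-o[2])/d[:,2])[:,None]
def tri(a,b):   # a: uv in scene, b: uv in top
    o1,d1=ray("scene",a);o2,d2=ray("top",b);d1,d2=d1[0],d2[0]
    s=np.linalg.lstsq(np.c_[d1,-d2],o2-o1,rcond=None)[0]
    p,q=o1+s[0]*d1,o2+s[1]*d2;return (p+q)/2,np.linalg.norm(p-q)
def proj(n,P):
    K,D,Rm,t=cam(n);return cv2.projectPoints(np.array(P,float).reshape(-1,3),cv2.Rodrigues(Rm)[0],t,K,D)[0][:,0]
def depthpts(n,d):
    v,u=np.mgrid[:420,:560];o,r=ray(n,np.c_[u.ravel(),v.ravel()])
    return (o+r*d.reshape(-1,1)).reshape(420,560,3)
def blobs(p,box,h,smin=90,vmin=70):
    """centroids of hue-range blobs in box (u0,v0,u1,v1)"""
    H=cv2.cvtColor(p,cv2.COLOR_RGB2HSV);u0,v0,u1,v1=box
    hue=H[...,0].astype(int);m=((hue-h[0])%180<=(h[1]-h[0])%180)&(H[...,1]>smin)&(H[...,2]>vmin)
    k=np.zeros_like(m);k[v0:v1,u0:u1]=m[v0:v1,u0:u1]
    n,l,s,c=cv2.connectedComponentsWithStats(k.astype(np.uint8))
    i=1+np.argmax(s[1:,4]);return c[i],s[i,4]
```

Run:
```python
from h import *
np.set_printoptions(precision=4,suppress=True)
S=np.load("scene0.npz");T=np.load("top0.npz")
for nm,h,bs,bt in[("yellow",(20,36),(165,275,240,310),(137,220,160,242)),("blue",(100,130),(190,265,240,305),(158,220,182,242)),("green",(45,85),(205,255,245,290),(180,220,203,242)),("red",(172,8),(140,235,215,280),(142,168,200,206))]:
    a,na=blobs(S['p'],bs,h);b,nb=blobs(T['p'],bt,h)
    print(nm,a,na,b,nb,*tri(a,b),plane("top",b,.067 if nm!="red" else .047))
P=depthpts("top",T['d'])
for u,v in[(379,228),(370,225),(291,257),(293,208),(291,174),(344,165),(149,231),(200,210),(330,228)]:print((u,v),P[v,u])
c=cv2.resize(T['p'][205:250,345:415],None,fx=8,fy=8,interpolation=cv2.INTER_CUBIC)
d=cv2.resize(S['p'][180:225,350:400],None,fx=8,fy=8,interpolation=cv2.INTER_CUBIC)
o=np.zeros((600,800,3),np.uint8);o[:360,:560]=c;cv2.imwrite("pics/crop1.png",c[:,:,::-1]);cv2.imwrite("pics/crop2.png",d[:,:,::-1])
```

```text
yellow [182.0248 290.5537] 121 [147.6    231.5125] 80 [0.479  0.3034 0.0639] 0.0001914590613499093 [[0.4789 0.3023 0.067 ]]
blue [203.9266 277.9725] 109 [168.0972 230.8333] 72 [0.4813 0.2484 0.0647] 0.0008198299260511132 [[0.481  0.2474 0.067 ]]
green [224.9667 266.5333] 90 [189. 230.] 69 [0.4837 0.193  0.0638] 0.000749650713495317 [[0.4834 0.192  0.067 ]]
red [159.1429 263.9286] 14 [154.4211 187.4211] 19 [0.5973 0.2925 0.0479] 0.0002720574363156615 [[0.5975 0.2929 0.047 ]]
(379, 228) [ 0.4899 -0.3152  0.0078]
(370, 225) [ 0.498  -0.2893  0.0141]
(291, 257) [ 0.4219 -0.0719  0.1936]
(293, 208) [ 0.5412 -0.0792  0.0636]
(291, 174) [ 0.6183 -0.0728  0.149 ]
(344, 165) [ 0.654  -0.213   0.0646]
(149, 231) [0.4803 0.2994 0.0643]
(200, 210) [0.5368 0.1678 0.0471]
(330, 228) [ 0.49   -0.1818  0.0016]
```

View pics/crop1.png

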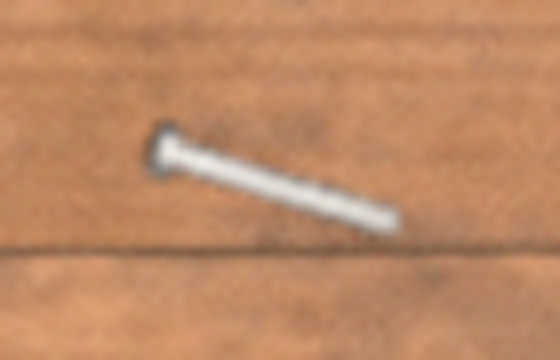

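View pics/crop2.png

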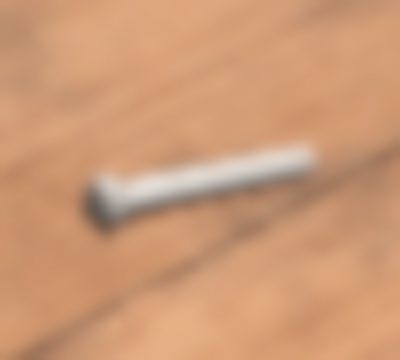

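The crops show the bolt's head at top (365,223.7) and scene (362.5,205.4). The tail end is at top (395,232.7) and scene (389,199.6).

Add to h.py:
```python
def to(p,yaw=None):
    """shift/turn in tool axes from measured pose to world p, x_tool at world angle yaw, pointing down"""
    s=get_state();A=R.from_quat(s['eef_rot']);m=A.as_matrix()
    print("pos",s['tool_pos'].round(4),"yaw",round(np.arctan2(m[1,0],m[0,0]),4),"tilt",m[:2,2].round(4),"q",s['q'].round(2),"F",s['contact_force'].round(1))
    B=A
    if yaw is not None:B=R.from_matrix(np.array([[np.cos(yaw),np.sin(yaw),0],[np.sin(yaw),-np.cos(yaw),0],[0,0,-1]]))
    print("  d",(m.T@(np.array(p)-s['tool_pos'])).round(4),"r",(A.inv()*B).as_rotvec().round(4))
```

Run:
```python
from h import *
np.set_printoptions(precision=4,suppress=True)
S=np.load("scene0.npz");T=np.load("top0.npz")
def bolt(p,box,smax):
    u0,v0,u1,v1=box;H=cv2.cvtColor(p,cv2.COLOR_RGB2HSV)[v0:v1,u0:u1]
    m=(H[...,1]<smax).astype(np.uint8);n,l,s,c=cv2.connectedComponentsWithStats(m);i=1+np.argmax(s[1:,4])
    pts=np.argwhere(l==i)[:,::-1]+[u0,v0];c=pts.mean(0);w=np.linalg.svd(pts-c)[2][0] if len(pts)<900 else None
    w=w*np.sign(w[0]);t=(pts-c)@w;return c+w*(t.min()-.3),c+w*(t.max()+.3),len(pts)
a=bolt(S['p'],(350,190,398,215),80);b=bolt(T['p'],(355,212,405,240),80)
print(a,b)
for i in(0,1):print(tri(a[i],b[i]),plane("top",b[i],.008),plane("scene",a[i],.008))
e=[plane("top",b[i],.008)[0] for i in(0,1)];d=e[0]-e[1];print("len",np.linalg.norm(d),"ang",np.arctan2(d[1],d[0]),"mid",(e[0]+e[1])/2)
e=[plane("scene",a[i],.008)[0] for i in(0,1)];d=e[0]-e[1];print("len",np.linalg.norm(d),"ang",np.arctan2(d[1],d[0]),"mid",(e[0]+e[1])/2)
# drawing: dark shank on white glass, top and scene
for n,I,box in(("top",T['p'],(148,178,194,197)),("scene",S['p'],(150,242,203,270))):
    u0,v0,u1,v1=box;c=I[v0:v1,u0:u1].astype(int);m=(c.max(2)<110).astype(np.uint8)
    k,l,s,_=cv2.connectedComponentsWithStats(m);
    for i in range(1,k):
        if s[i,4]>5:
            p=np.argwhere(l==i)[:,::-1]+[u0,v0];W=plane(n,p,.047);x=W-W.mean(0);w=np.linalg.svd(x)[2][0];t=x@w
            print(n,s[i,4],W.mean(0),w,W.mean(0)+w*t.min(),W.mean(0)+w*t.max())
to([.48,-.3,.28],1.33)
```

```text
(array([360.4918, 205.0295]), array([389.3143, 199.0381]), 138) (array([363.4408, 222.7554]), array([394.3951, 232.7528]), 137)
(array([ 0.505 , -0.2714,  0.0106]), np.float64(0.0021698774550194602)) [[ 0.5042 -0.2726  0.008 ]] [[ 0.508  -0.2735  0.008 ]]
(array([ 0.4765, -0.3574,  0.0091]), np.float64(0.001103355705200462)) [[ 0.4769 -0.3573  0.008 ]] [[ 0.477  -0.3592  0.008 ]]
len 0.08896324212731972 ang 1.258052974319073 mid [ 0.4905 -0.3149  0.008 ]
len 0.09108750940941737 ang 1.2237565812167528 mid [ 0.4925 -0.3164  0.008 ]
top 63 [0.5995 0.2488 0.047 ] [ 0.0522 -0.9986  0.    ] [0.5975 0.2858 0.047 ] [0.6014 0.2121 0.047 ]
scene 68 [0.6635 0.2653 0.047 ] [-0.054  -0.9985 -0.    ] [0.6644 0.2827 0.047 ] [0.6623 0.2433 0.047 ]
scene 139 [0.5522 0.2353 0.047 ] [ 0.0208 -0.9998 -0.    ] [0.5515 0.2696 0.047 ] [0.5528 0.2031 0.047 ]
scene 7 [0.5995 0.2765 0.047 ] [-0.0444  0.999  -0.    ] [0.5999 0.2683 0.047 ] [0.5992 0.2838 0.047 ]
pos [ 0.1367 -0.6093  0.238 ] yaw 0.2209 tilt [-0.0005  0.0016] q [ 1.38  0.69 -0.19  1.57  0.16  0.9  -0.22] F [ 0.5 -0.4 -0.2]
  d [ 0.4027 -0.2266 -0.0417] r [-0.0015 -0.0008 -1.1091]
```

Careful with the scale: shifts go in shares of 0.8 m and turns go in shares of 4 rad. That gives: 0.403 m / 0.8 = 0.5038, -0.227 m / 0.8 = -0.2838, -1.1 rad / 4 = -0.275.

Request:
step_hand --ticks '[0,0.5038,-0.2838,-0.0525,0,0,-0.275,0,0.5038,-0.2838,-0.0525,0,0,-0.275,0,0.5038,-0.2838,-0.0525,0,0,-0.275,0,0.5038,-0.2838,-0.0525,0,0,-0.275,0,0.5038,-0.2838,-0.0525,0,0,-0.275,0,0.5038,-0.2838,-0.0525,0,0,-0.275,0,0.5038,-0.2838,-0.0525,0,0,-0.275,0,0.5038,-0.2838,-0.0525,0,0,-0.275,0,0.5038,-0.2838,-0.0525,0,0,-0.275,0,0.5038,-0.2838,-0.0525,0,0,-0.275]' --force 10

```text
clock: 1.1
tool_pos: [0.4852, -0.2941, 0.2814]
eef_rot: [0.787, 0.617, 0.003, 0.0]
contact_force: [-0.1, 0.4, -0.2]
opening: 0.117
finger_force: 0.0
```

```bash
python3 -c "
from h import *
to([.481,.248,.28],1.571)"
```

```text
pos [ 0.4852 -0.2941  0.2814] yaw 1.3296 tilt [0.0043 0.0032] q [ 0.77  0.59 -0.51  1.68  0.33  0.95 -0.1 ] F [-0.1  0.4 -0.2]
  d [ 0.5254 -0.1336  0.0031] r [ 0.0039 -0.0037 -0.2414]
```

To row units: 0.48 m / 0.8 = 0.6, -0.12 m / 0.8 = -0.15, -0.24 rad / 4 = -0.06.

Request:
step_hand --ticks '[0,0.6,-0.15,0,0,0,-0.06,0,0.6,-0.15,0,0,0,-0.06,0,0.6,-0.15,0,0,0,-0.06,0,0.6,-0.15,0,0,0,-0.06,0,0.6,-0.15,0,0,0,-0.06,0,0.6,-0.15,0,0,0,-0.06,0,0.6,-0.15,0,0,0,-0.06,0,0.6,-0.15,0,0,0,-0.06,0,0.6,-0.15,0,0,0,-0.06,0,0.6,-0.15,0,0,0,-0.06]'

```text
clock: 2.1
tool_pos: [0.4825, 0.1963, 0.2805]
eef_rot: [0.711, 0.704, -0.0, 0.0]
contact_force: [1.0, 0.0, -0.5]
opening: 0.006
finger_force: 0.0
```

Request:
step_hand --ticks '[0,0,0,0,0,0,0,0,0,0,0,0,0,0]'

```text
clock: 2.3
tool_pos: [0.4825, 0.1948, 0.2802]
eef_rot: [0.71, 0.704, -0.001, 0.0]
contact_force: [-0.0, -0.7, 0.5]
opening: 0.006
finger_force: 0.0
```

```bash
python3 -c "
from h import *
to([.481,.2482,.10],1.612)"
```

```text
pos [0.4825 0.1948 0.2802] yaw 1.5626 tilt [-0.0009 -0.0012] q [-0.12  0.54 -0.56  1.81  0.36  0.89 -0.85] F [-0.  -0.7  0.5]
  d [ 0.0536 -0.0018  0.1802] r [-0.0009  0.0012 -0.0494]
```

Descend over blue to z≈0.10, then check the picture for lateral alignment.

To row units: 0.18 m / 0.8 = 0.225, 0.14 m / 0.8 = 0.175, -0.05 rad / 4 = -0.0125.

Request:
step_hand --ticks '[0,0.0675,-0.0025,0.0625,0,0,-0.0125,0,0.0675,-0.0025,0.125,0,0,-0.0125,0,0.0675,-0.0025,0.175,0,0,-0.0125,0,0.0675,-0.0025,0.225,0,0,-0.0125,0,0.0675,-0.0025,0.225,0,0,-0.0125,0,0.0675,-0.0025,0.225,0,0,-0.0125,0,0.0675,-0.0025,0.225,0,0,-0.0125]'

```text
clock: 3.0
tool_pos: [0.4833, 0.2484, 0.1031]
eef_rot: [0.694, 0.72, 0.002, 0.001]
contact_force: [-0.1, -0.4, -0.2]
opening: 0.007
finger_force: 0.0
```

Run:
```python
from h import *
p,d=snapshot("scene");q,_=snapshot("top")
c=cv2.resize(p[190:330,110:270],None,fx=3,fy=3,interpolation=cv2.INTER_CUBIC);e=cv2.resize(q[150:260,120:220],None,fx=3,fy=3,interpolation=cv2.INTER_CUBIC)
o=np.zeros((420,780,3),np.uint8);o[:,:480]=c;o[:330,480:]=e;cv2.imwrite("pics/key.png",o[:,:,::-1])
to([.481,.2482,.0595],1.612);print(proj("scene",[[.481,.2482,.067],[.481,.2482,.1]]))
```

```text
pos [0.4832 0.2489 0.1033] yaw 1.6095 tilt [0.0042 0.0022] q [-0.33  0.81 -0.39  1.92  0.59  0.52 -1.09] F [ 0.7  0.  -0.4]
  d [-0.0007 -0.0024  0.0438] r [ 0.0043 -0.002  -0.0025]
[[204.19191291 277.21691819]
 [203.07754982 265.47022205]]
```

View pics/key.png

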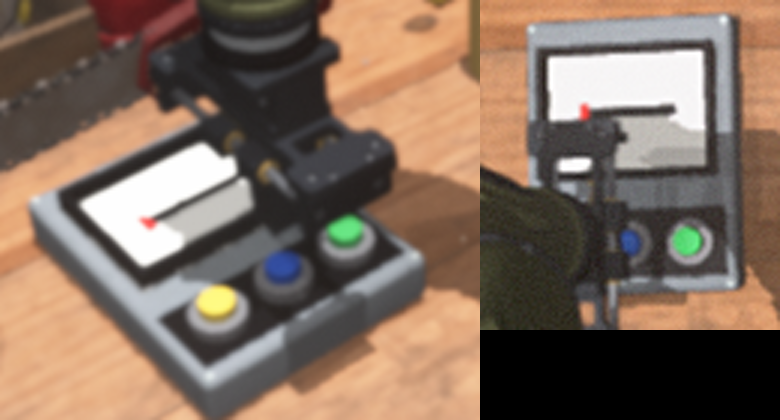

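The scene crop shows the closed fingers as a dark shape over the blue key, which is at crop (283,267). The tips are hard to see, so I'll check with depth.

Run:
```python
from h import *
np.set_printoptions(precision=4,suppress=True)
for n in("scene","top"):
    p,d=snapshot(n);P=depthpts(n,d)[d>0].reshape(-1,3)
    m=(abs(P[:,0]-.481)<.06)&(abs(P[:,1]-.2482)<.06)
    for a,b in((.075,.09),(.09,.105),(.105,.12),(.12,.14),(.14,.16),(.16,.18)):
        Q=P[m&(P[:,2]>a)&(P[:,2]<b)]
        if len(Q):print(n,a,len(Q),Q.min(0),Q.max(0))
```

```text
scene 0.09 2 [0.4738 0.258  0.1048] [0.4918 0.2599 0.1048]
scene 0.105 66 [0.4654 0.2434 0.1053] [0.4962 0.2619 0.1199]
scene 0.12 95 [0.4631 0.2438 0.1201] [0.4974 0.2612 0.1394]
scene 0.14 29 [0.4618 0.2526 0.1402] [0.4789 0.2609 0.1523]
scene 0.16 59 [0.4483 0.2574 0.1721] [0.5144 0.2853 0.1799]
top 0.09 3 [0.4854 0.2397 0.1044] [0.4905 0.2423 0.1048]
top 0.105 8 [0.4778 0.2404 0.1059] [0.4878 0.2418 0.1198]
top 0.14 6 [0.4754 0.2379 0.1449] [0.4874 0.2405 0.1536]
top 0.16 29 [0.4241 0.2152 0.1751] [0.5365 0.2717 0.1798]
```

Finger tips are centred on x≈0.480, y≈0.250, z≈0.104, so they sit over blue and agree with the TCP. Press blue.

To row units: 0.042 m / 0.8 = 0.0525, 0.04 m / 0.8 = 0.05.

Request:
step_hand --ticks '[0,-0.0013,-0.0025,0.025,0,0,0,0,-0.0013,-0.0025,0.0375,0,0,0,0,-0.0013,-0.0025,0.045,0,0,0,0,-0.0013,-0.0025,0.05,0,0,0,0,-0.0013,-0.0025,0.0525,0,0,0,0,-0.0013,-0.0025,0.0525,0,0,0]'

```text
clock: 3.8
tool_pos: [0.4794, 0.2473, 0.0612]
eef_rot: [0.693, 0.721, 0.0, 0.001]
contact_force: [-4.9, -2.8, 21.9]
opening: 0.005
finger_force: 11.4
```

Bottomed out at 22 N. Lift and go over yellow.

To row units: 0.055 m / 0.8 = 0.0688, -0.04 m / 0.8 = -0.05.

Request:
step_hand --ticks '[0,0,0,-0.025,0,0,0,0,0,0,-0.05,0,0,0,0,0.0375,0,-0.05,0,0,0,0,0.0688,0,-0.05,0,0,0,0,0.0688,0,-0.05,0,0,0,0,0.0688,0,-0.05,0,0,0]'

```text
clock: 4.4
tool_pos: [0.4772, 0.3026, 0.0988]
eef_rot: [0.692, 0.721, -0.0, 0.0]
contact_force: [0.0, -1.0, -0.3]
opening: 0.004
finger_force: 0.0
```

```bash
python3 -c "
from h import *
to([.479,.303,.0615],1.612)"
```

```text
pos [0.4772 0.3026 0.0988] yaw 1.6118 tilt [ 0.0002 -0.0004] q [-0.42  0.84 -0.39  1.85  0.56  0.56 -1.14] F [ 0.  -1.  -0.3]
  d [0.0003 0.0018 0.0373] r [ 0.0001  0.0004 -0.0002]
```

To row units: 0.038 m / 0.8 = 0.0475, 0.034 m / 0.8 = 0.0425.

Request:
step_hand --ticks '[0,0,0.0013,0.025,0,0,0,0,0,0.0013,0.0375,0,0,0,0,0,0.0013,0.0425,0,0,0,0,0,0.0013,0.0475,0,0,0,0,0,0.0013,0.0475,0,0,0,0,0,0.0013,0.0475,0,0,0]'

```text
clock: 5.0
tool_pos: [0.4782, 0.3004, 0.0615]
eef_rot: [0.693, 0.721, -0.001, 0.001]
contact_force: [-1.2, -4.0, 8.3]
opening: 0.006
finger_force: 4.0
```

Request:
step_hand --ticks '[0,0,0,-0.025,0,0,0,0,0,0,-0.05,0,0,0,0,-0.05,0,-0.05,0,0,0,0,-0.1,0,-0.05,0,0,0,0,-0.1375,0,-0.05,0,0,0,0,-0.1375,0,-0.05,0,0,0,0,-0.1375,0,-0.05,0,0,0]'

```text
clock: 5.7
tool_pos: [0.4831, 0.1926, 0.101]
eef_rot: [0.693, 0.721, 0.001, -0.0]
contact_force: [-0.3, 0.5, 1.2]
opening: 0.008
finger_force: 0.0
```

```bash
python3 -c "
from h import *
to([.4835,.193,.0605],1.612)"
```

```text
pos [0.4831 0.1926 0.101 ] yaw 1.6094 tilt [0.0007 0.0009] q [-0.24  0.8  -0.38  1.99  0.62  0.47 -1.04] F [-0.3  0.5  1.2]
  d [0.0004 0.0004 0.0405] r [ 0.0007 -0.0009 -0.0026]
```

To row units: 0.041 m / 0.8 = 0.0513, 0.036 m / 0.8 = 0.045.

Request:
step_hand --ticks '[0,0,0,0.025,0,0,0,0,0,0,0.0375,0,0,0,0,0,0,0.045,0,0,0,0,0,0,0.0513,0,0,0,0,0,0,0.0513,0,0,0,0,0,0,0.0513,0,0,0]'

```text
clock: 6.3
tool_pos: [0.4822, 0.1944, 0.0613]
eef_rot: [0.692, 0.722, 0.001, -0.0]
contact_force: [-3.7, 0.3, 15.8]
opening: 0.007
finger_force: 7.9
```

Request:
step_hand --ticks '[0,0,0,-0.05,0,0,0,0,0,0,-0.1125,0,0,0,0,0,0,-0.175,0,0,0,0,0,0,-0.2375,0,0,0,0,0,0,-0.275,0,0,0,0,0,0,-0.275,0,0,0,0,0,0,-0.275,0,0,0]'

```text
clock: 7.0
tool_pos: [0.4826, 0.1927, 0.2799]
eef_rot: [0.693, 0.721, 0.0, 0.0]
contact_force: [0.2, -0.4, -0.6]
opening: 0.005
finger_force: 0.0
```

Run:
```python
from h import *
to([.493,-.308,.28],1.25)
a=snapshot("top")[0];cv2.imwrite("pics/t2.png",a[:,:,::-1])
```

```text
pos [0.4826 0.1927 0.2799] yaw 1.6109 tilt [ 0.001  -0.0002] q [-0.09  0.55 -0.61  1.82  0.39  0.9  -0.83] F [ 0.2 -0.4 -0.6]
  d [-0.5007 -0.0097  0.    ] r [0.001  0.     0.3609]
```

To row units: -0.5 m / 0.8 = -0.625, -0.01 m / 0.8 = -0.0125, 0.36 rad / 4 = 0.09.

Request:
step_hand --ticks '[0,-0.625,-0.0125,0,0,0,0.09,0,-0.625,-0.0125,0,0,0,0.09,0,-0.625,-0.0125,0,0,0,0.09,0,-0.625,-0.0125,0,0,0,0.09,0,-0.625,-0.0125,0,0,0,0.09,0,-0.625,-0.0125,0,0,0,0.09,0.5,-0.625,-0.0125,0,0,0,0.09,0.5,-0.625,-0.0125,0,0,0,0.09,0.5,-0.625,-0.0125,0,0,0,0.09,0.5,-0.625,-0.0125,0,0,0,0.09]'

```text
clock: 8.05
tool_pos: [0.4914, -0.3088, 0.2775]
eef_rot: [0.811, 0.586, -0.001, -0.002]
contact_force: [1.5, 0.4, -0.4]
opening: 0.343
finger_force: 0.0
```

Run:
```python
from h import *
np.set_printoptions(precision=4,suppress=True)
for n,box in(("top",(355,212,405,240)),("scene",(350,190,398,215))):
    I=np.load(n+"0.npz")['p'];u0,v0,u1,v1=box;H=cv2.cvtColor(I,cv2.COLOR_RGB2HSV)[v0:v1,u0:u1]
    for sm in(50,60,70):
        k,l,s,_=cv2.connectedComponentsWithStats(((H[...,1]<sm)&(H[...,2]>130)).astype(np.uint8))
        i=1+np.argmax(s[1:,4]);p=np.argwhere(l==i)[:,::-1]+[u0,v0];W=plane(n,p,.010);W=W[W[:,1]<-.288][:,:2]
        c=W.mean(0);w=np.linalg.svd(W-c)[2][0];w*=np.sign(w[1]);x=c+w*(-.308-c[1])/w[1]
        print(n,sm,len(W),"ang",np.arctan2(w[1],w[0]),"pt",x,"ext",((W-c)@w+c[1]).min())
to([.493,-.308,.06],1.25)
```

```text
top 50 85 ang 1.2542269562062793 pt [ 0.4929 -0.308 ] ext -0.35772382604586206
top 60 92 ang 1.2647845741633683 pt [ 0.4926 -0.308 ] ext -0.3576984985962533
top 70 100 ang 1.2612322669777114 pt [ 0.4928 -0.308 ] ext -0.3577138573771038
scene 50 74 ang 1.2138485456412718 pt [ 0.493 -0.308] ext -0.35555432959508143
scene 60 86 ang 1.1874295123374379 pt [ 0.4935 -0.308 ] ext -0.355603306560347
scene 70 98 ang 1.2029615252776205 pt [ 0.4937 -0.308 ] ext -0.35571721148051355
pos [ 0.4914 -0.3088  0.2775] yaw 1.2512 tilt [-0.0036  0.0018] q [ 0.78  0.62 -0.51  1.64  0.35  0.97 -0.17] F [ 1.5  0.4 -0.4]
  d [0.0012 0.0022 0.2175] r [-0.004  -0.0005  0.0012]
```

To row units: 0.215 m / 0.8 = 0.2688, 0.18 m / 0.8 = 0.225.

Request:
step_hand --ticks '[0.5,0.0013,0.0025,0.0625,0,0,0,0.5,0.0013,0.0025,0.125,0,0,0,0.5,0.0013,0.0025,0.1875,0,0,0,0.5,0.0013,0.0025,0.225,0,0,0,0.5,0.0013,0.0025,0.2688,0,0,0,0.5,0.0013,0.0025,0.2688,0,0,0,0.5,0.0013,0.0025,0.2688,0,0,0,0.5,0.0013,0.0025,0.2688,0,0,0]'

```text
clock: 8.85
tool_pos: [0.4957, -0.307, 0.0659]
eef_rot: [0.811, 0.585, 0.0, 0.001]
contact_force: [0.7, -0.0, 1.0]
opening: 0.501
finger_force: 0.0
```

```bash
python3 -c "
from h import *
to([.493,-.308,.004],1.25)"
```

```text
pos [ 0.4957 -0.307   0.0659] yaw 1.2509 tilt [ 0.0017 -0.0007] q [ 0.67  0.9  -0.34  1.81  0.55  0.52 -0.35] F [ 0.7 -0.   1. ]
  d [-0.0018 -0.0024  0.0619] r [0.0018 0.0001 0.0009]
```

To row units: 0.061 m / 0.8 = 0.0763, 0.057 m / 0.8 = 0.0713.

Request:
step_hand --ticks '[0.5,-0.0025,-0.0025,0.025,0,0,0,0.5,-0.0025,-0.0025,0.05,0,0,0,0.5,-0.0025,-0.0025,0.0625,0,0,0,0.5,-0.0025,-0.0025,0.0713,0,0,0,0.5,-0.0025,-0.0025,0.0763,0,0,0,0.5,-0.0025,-0.0025,0.0763,0,0,0,0.5,-0.0025,-0.0025,0.0763,0,0,0]'

```text
clock: 9.55
tool_pos: [0.4928, -0.3083, 0.0043]
eef_rot: [0.811, 0.585, 0.0, 0.0]
contact_force: [-0.2, 0.8, -0.2]
opening: 0.501
finger_force: 0.0
```

Run:
```python
from h import *
p,d=snapshot("scene");q,_=snapshot("top")
c=cv2.resize(p[150:240,320:440],None,fx=4,fy=4,interpolation=cv2.INTER_CUBIC);e=cv2.resize(q[190:280,340:420],None,fx=4,fy=4,interpolation=cv2.INTER_CUBIC)
cv2.imwrite("pics/grasp.png",np.hstack([c,e])[:,:,::-1]);to([.493,-.308,.004],1.25)
```

```text
pos [ 0.4927 -0.3084  0.0043] yaw 1.2508 tilt [ 0.0009 -0.0005] q [ 0.63  1.   -0.27  1.82  0.6   0.4  -0.4 ] F [ 0.7 -1.2 -0.2]
  d [0.0004 0.0001 0.0003] r [0.001  0.0001 0.0008]
```

View pics/grasp.png

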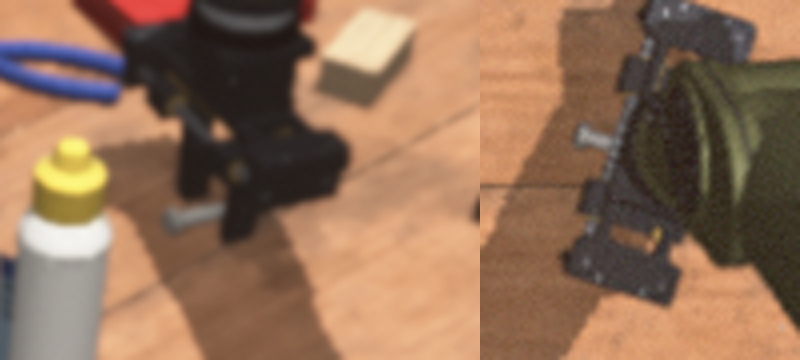

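The picture shows the bolt between the two fingers, with its head sticking out on the left at crop (170,220). The fingers straddle the shank, so I'll close with 30 N.

Request:
step_hand --ticks '[0,0,0,0,0,0,0,0,0,0,0,0,0,0,0,0,0,0,0,0,0,0,0,0,0,0,0,0,0,0,0,0,0,0,0,0,0,0,0,0,0,0]' --force 35

```text
clock: 10.25
tool_pos: [0.4925, -0.3082, 0.0038]
eef_rot: [0.811, 0.585, 0.0, 0.0]
contact_force: [1.4, -0.6, -0.0]
opening: 0.097
finger_force: 35.0
```

To row units: -0.29 m / 0.8 = -0.3625, -0.27 m / 0.8 = -0.3375.

Request:
step_hand --ticks '[0,0,0,-0.0375,0,0,0,0,0,0,-0.0875,0,0,0,0,0,0,-0.1375,0,0,0,0,0,0,-0.1875,0,0,0,0,0,0,-0.2375,0,0,0,0,0,0,-0.2875,0,0,0,0,0,0,-0.3375,0,0,0,0,0,0,-0.3625,0,0,0,0,0,0,-0.3625,0,0,0,0,0,0,-0.3625,0,0,0]'

```text
clock: 11.25
tool_pos: [0.4917, -0.3081, 0.293]
eef_rot: [0.811, 0.585, -0.0, -0.0]
contact_force: [-0.7, 0.3, -0.8]
opening: 0.1
finger_force: 35.0
```

Run:
```python
from h import *
p,d=snapshot("scene");q,dt=snapshot("top");np.savez("lift.npz",p=p,d=d,q=q,dt=dt)
s=get_state();u=proj("scene",[s['tool_pos']])[0];v=proj("top",[s['tool_pos']])[0];print(u,v)
def crop(I,u,k=6):
    x,y=int(u[0])-33,int(u[1])-35;print(x,y);return cv2.resize(I[y:y+70,x:x+66],None,fx=k,fy=k,interpolation=cv2.INTER_CUBIC)
cv2.imwrite("pics/lift.png",np.hstack([crop(p,u),crop(q,v)])[:,:,::-1]);to([.4805,.25,.29],1.616)
```

```text
[387.70927614 108.44236369] [406.74262138 225.74428717]
354 73
373 190
pos [ 0.4911 -0.3079  0.2919] yaw 1.251 tilt [-0.0034  0.0013] q [ 0.79  0.6  -0.52  1.63  0.34  1.01 -0.17] F [-0.3 -0.  -0.1]
  d [ 0.5262 -0.1855  0.0027] r [-0.0036 -0.0009 -0.365 ]
```

View pics/lift.png

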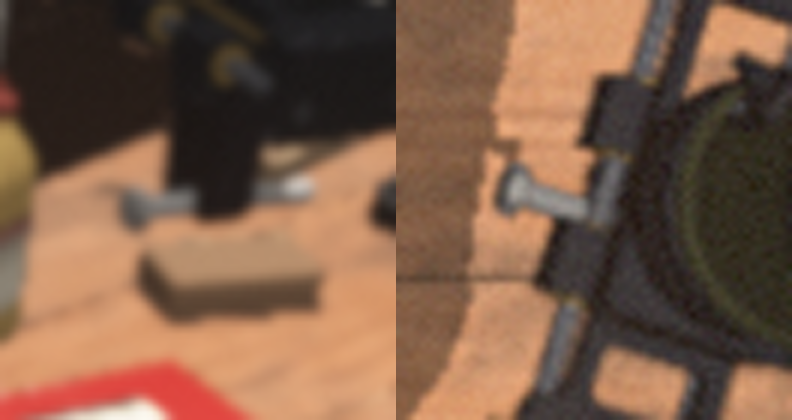

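The bolt is held, with its head at scene (375.5,107.7) and top (392.5,221.7) and its tail end at scene (406,104.3). Next I'll measure it in the tool frame.

Run:
```python
from h import *
np.set_printoptions(precision=4,suppress=True)
s=get_state();t=s['tool_pos'];x=np.array([np.cos(1.251),np.sin(1.251),0]);n=np.array([x[1],-x[0],0])
P,e=tri((375.7,107.7),(392.5,221.7));print("head",P,e,"rel: along",(P-t)@x,"across",(P-t)@n,"z",P[2]-t[2])
for nm,uv in(("headscene",(375.7,107.7)),("shankL",(354+190/6,73+201/6)),("shankR",(354+258/6,73+192/6)),("tail",(354+314/6,73+188/6))):
    o,d=ray("scene",uv);d=d[0];Q=o+d*((t-o)@n)/(d@n);print(nm,"along",(Q-t)@x,"z",Q[2]-t[2])
o,d=ray("top",(392.5,221.7));d=d[0];Q=o+d*(t[2]+.005-o[2])/d[2];print("tophead along",(Q-t)@x,"across",(Q-t)@n)
# shank direction in top view
I=np.load("lift.npz");H=cv2.cvtColor(I['q'],cv2.COLOR_RGB2HSV)[190:260,373:439];m=(H[...,1]<60)&(H[...,2]>90);m[:,:21]=0;m[:,31:]=0;m[:28]=0;m[38:]=0
p=np.argwhere(m)[:,::-1]+[373,190];W=plane("top",p,t[2]+.005);c=W.mean(0);w=np.linalg.svd(W-c)[2][0];w*=np.sign(w[1]);print(len(p),c,(c-t)@x,(c-t)@n,np.arctan2(w[1],w[0]))
```

```text
head [ 0.5005 -0.2753  0.2994] 0.0034900262698711773 rel: along 0.033836038760505865 across -0.0012979684602953349 z 0.007567340767351494
headscene along 0.035038256310295404 z 0.0070726013048835745
shankL along 0.006798789005763941 z 0.006120901803702783
shankR along -0.025830018091987685 z 0.005398367420713257
tail along -0.05346285045623432 z 0.0032405638724834485
tophead along 0.03166422222915494 across -0.0018545358778143646
44 [ 0.4969 -0.2889  0.2969] 0.019818986276392232 -0.0004434187314204816 1.1303505549830513
```

```bash
python3 -c "
from h import *
to([.5988,.2597,.29],1.616)"
```

```text
pos [ 0.4911 -0.3079  0.2919] yaw 1.251 tilt [-0.0034  0.0013] q [ 0.79  0.6  -0.52  1.63  0.34  1.01 -0.17] F [-0.3 -0.  -0.1]
  d [ 0.5726 -0.0762  0.0023] r [-0.0036 -0.0009 -0.365 ]
```

Request:
step_hand --ticks '[0,0,0,0,0,0,0]' --lines "1,2"

```text
clock: 11.45
tool_pos: [0.4915, -0.3079, 0.292]
```

To row units: 0.34 m / 0.8 = 0.425, 0.32 m / 0.8 = 0.4, -0.22 rad / 4 = -0.055.

Request:
step_hand --ticks '[0,0.025,0,0,0,0,-0.005,0,0.0625,-0.0125,0,0,0,-0.0125,0,0.1125,-0.0188,0,0,0,-0.02,0,0.1625,-0.025,0,0,0,-0.025,0,0.2125,-0.0313,0,0,0,-0.0325,0,0.2625,-0.0375,0,0,0,-0.04,0,0.3125,-0.0438,0,0,0,-0.045,0,0.3625,-0.05,0,0,0,-0.05,0,0.4,-0.0538,0,0,0,-0.0525,0,0.425,-0.0563,0,0,0,-0.055]'

```text
clock: 12.45
tool_pos: [0.5561, 0.0341, 0.2935]
eef_rot: [0.739, 0.673, 0.001, -0.001]
contact_force: [0.6, -0.3, -0.9]
opening: 0.101
finger_force: 35.0
```

Request:
step_hand --ticks '[0,0,0,0,0,0,0]'

```text
clock: 12.55
tool_pos: [0.5562, 0.0348, 0.2936]
eef_rot: [0.739, 0.674, 0.001, -0.001]
contact_force: [-0.5, -0.2, -1.3]
opening: 0.096
finger_force: 35.0
```

```bash
python3 -c "
from h import *
to([.5988,.2597,.29],1.616)"
```

```text
pos [0.5562 0.0348 0.2936] yaw 1.4795 tilt [-0.0001  0.0036] q [ 0.21  0.58 -0.59  1.69  0.37  0.98 -0.6 ] F [-0.5 -0.2 -1.3]
  d [0.2279 0.0219 0.0044] r [-0.0002 -0.0036 -0.1365]
```

To row units: 0.228 m / 0.8 = 0.285, 0.215 m / 0.8 = 0.2688, -0.136 rad / 4 = -0.034.

Request:
step_hand --ticks '[0,0.0375,0.0038,0,0,0,-0.005,0,0.0875,0.0088,0,0,0,-0.0125,0,0.1375,0.0138,0,0,0,-0.02,0,0.1875,0.0188,0,0,0,-0.025,0,0.2375,0.0225,0.0125,0,0,-0.03,0,0.2688,0.025,0.05,0,0,-0.034,0,0.285,0.0275,0.1,0,0,-0.034,0,0.285,0.0275,0.15,0,0,-0.034,0,0.285,0.0275,0.175,0,0,-0.034,0,0.285,0.0275,0.1875,0,0,-0.034]'

```text
clock: 13.55
tool_pos: [0.5997, 0.2517, 0.1407]
eef_rot: [0.694, 0.72, -0.003, -0.0]
contact_force: [0.5, -0.4, -0.9]
opening: 0.1
finger_force: 35.0
```

Request:
step_hand --ticks '[0,0,0,0,0,0,0,0,0,0,0,0,0,0]'

```text
clock: 13.75
tool_pos: [0.6019, 0.2536, 0.1448]
eef_rot: [0.694, 0.72, 0.001, 0.0]
contact_force: [-0.3, 0.9, -0.2]
opening: 0.101
finger_force: 35.0
```

```bash
python3 - <<'E'
from h import *
to([.5988,.2597,.09],1.616)
p,d=snapshot("scene");q,dt=snapshot("top");np.savez("pl.npz",p=p,d=d,q=q,dt=dt)
s=get_state();u=proj("scene",[s['tool_pos']])[0];v=proj("top",[s['tool_pos']])[0];print(u,v)
def crop(I,u,k=6):
    x,y=int(u[0])-33,int(u[1])-35;print(x,y);return cv2.resize(I[y:y+70,x:x+66],None,fx=k,fy=k,interpolation=cv2.INTER_CUBIC)
cv2.imwrite("pics/pl.png",np.hstack([crop(p,u),crop(q,v)])[:,:,::-1])
E
```

```text
pos [0.6019 0.2536 0.1448] yaw 1.6063 tilt [0.0015 0.0008] q [-0.21  0.88 -0.51  1.55  0.52  0.85 -0.87] F [-0.3  0.9 -0.2]
  d [ 0.0062 -0.0029  0.0548] r [ 0.0016 -0.0008 -0.0097]
[168.45551556 221.22794151] [157.58281003 181.1023305 ]
135 186
124 146
```

View pics/pl.png

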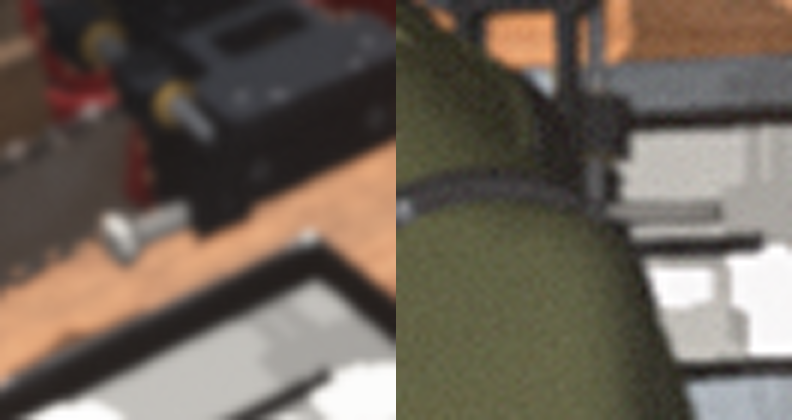

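The scene crop shows the head at (120,235); the top crop shows the tail end at (720,212) above the drawn shank. Let me measure both directions.

Run:
```python
from h import *
np.set_printoptions(precision=4,suppress=True,linewidth=200)
I=np.load("pl.npz");s=get_state();t=s['tool_pos'];y=1.6063
q=I['q'].max(2)
print(q[177:190,158:190])
x=np.array([np.cos(y),np.sin(y),0]);n=np.array([x[1],-x[0],0])
def onplane(uv,cam="scene"):
    o,d=ray(cam,uv);d=d[0];Q=o+d*((t-o)@n)/(d@n);return (Q-t)@x,Q[2]-t[2]
for nm,(a,b) in dict(headface=(118,235),shankhead=(140,228),shankfinger=(187,214)).items():print(nm,onplane((135+a/6,186+b/6)))
Q=plane("top",[(178.2,181.4)],t[2]+.005)[0];print("tail",Q,(Q-t)@x,(Q-t)@n)
```

```text
[[ 68  50  61 125 181 196 194 194 196 195 195 192 189 195 195 199 195 192 199 190 182 175 171 167 166 166 168 165 170 167 167 170]
 [ 67  41  62 116 174 190 190 187 192 188 188 189 189 190 190 190 186 190 188 182 175 170 168 165 166 168 166 168 167 166 168 170]
 [ 64  60  70 104 138 151 157 154 157 153 162 159 160 163 164 158 151 150 148 146 157 167 167 166 167 168 168 165 170 166 168 166]
 [ 62  91 109 121 129 133 135 138 130 135 137 138 134 137 139 132 130 126 125 115 146 164 167 168 171 168 168 167 166 170 168 162]
 [ 72  97 118 127 132 136 135 136 137 135 135 129 134 137 131 128 129 125 115 102 136 161 170 165 168 169 169 169 169 169 167 170]
 [ 66  71  81  91 102 115 121 121 125 124 123 127 123 121 120 121 120 117 119 115 137 159 166 172 171 170 166 168 169 170 168 167]
 [ 55  48  47  53  73 104 124 132 143 143 147 143 145 137 144 140 145 146 152 157 164 167 165 167 167 170 168 170 166 169 169 164]
 [ 52  59  47  37  68 134 168 173 175 173 173 174 174 179 176 170 172 171 176 183 166 144 145 141 146 137 133 153 167 170 166 170]
 [ 63  61  54  47  60 110 139 141 141 134 127 123 12
[... 213 characters left out ...]
68  60  55  56  47  44  54  50  49  41  48  44  42  41  48  50  52  51  51  48  49  64  74  82  87  91 123 191 241 249 243 209]
 [ 72  67  66  59  54  57  54  69  85  92  87  82  85  79  91  88  92  95  92  91 110 147 177 183 183 189 218 246 252 252 253 242]
 [ 73  70  62  59  56  49  67 113 155 165 154 149 146 151 148 151 151 149 149 151 169 229 249 252 251 250 248 251 250 249 250 250]]
headface (np.float64(0.033049841481732886), np.float64(0.005841203554786539))
shankhead (np.float64(0.024344547469552138), np.float64(0.004607125148930885))
shankfinger (np.float64(0.005504953338483934), np.float64(0.0015283690404092887))
tail [0.6007 0.2011 0.1504] -0.05262304418426078 -0.003415266902063832
```

Run:
```python
from h import *
np.set_printoptions(precision=4,suppress=True,linewidth=200)
I=np.load("pl.npz");t=get_state()['tool_pos'];q=I['q'].max(2).astype(float)
def line(c0,c1,r0,r1,z,edge):
    out=[]
    for c in range(c0,c1):
        a=q[r0:r1,c];m=(a.min()+a.max())/2 if edge is None else edge
        f=np.flatnonzero(a<m)
        i,j=f[0],f[-1]
        top=r0+i-(m-a[i])/(a[i-1]-a[i]) if i>0 else r0; bot=r0+j+(m-a[j])/(a[j+1]-a[j]) if j+1<len(a) else r0+j
        out.append((c,(top+bot)/2))
    W=plane("top",out,z);c=W.mean(0);w=np.linalg.svd(W-c)[2][0];w*=np.sign(w[1]);print(c,np.arctan2(w[1],w[0]),np.round([o[1] for o in out],2))
line(165,177,176,185,t[2]+.005,150)
line(165,177,184,192,.047,110)
line(165,183,184,192,.047,110)
T=np.load("top0.npz")['p'];q=T.max(2).astype(float)
print(q[183:193,154:192].astype(int))
line(161,183,183,193,.047,150)
```

```text
[0.6011 0.2202 0.1504] 1.5880893223691228 [181.34 181.24 181.2  181.3  181.33 181.28 181.4  181.37 181.32 181.12 181.08 180.94]
[0.5988 0.2488 0.047 ] 1.637909689480113 [188.26 186.92 186.82 186.82 186.82 186.8  186.82 186.73 186.76 186.72 186.72 186.72]
[0.5994 0.2407 0.047 ] 1.6480593232245049 [188.26 186.92 186.82 186.82 186.82 186.8  186.82 186.73 186.76 186.72 186.72 186.72 186.72 186.48 186.1  185.96 185.91 185.92]
[[237 236 237 239 239 241 239 238 239 241 240 240 240 239 243 242 241 240 242 242 241 239 239 241 242 239 237 238 241 239 236 236 239 238 237 239 238 237]
 [235 238 239 239 238 240 240 238 238 238 237 240 239 238 240 237 240 240 235 239 238 239 239 239 237 218 195 184 179 177 180 230 238 239 236 238 236 238]
 [237 239 228 213 214 212 201 187 192 187 182 186 183 177 170 166 163 164 158 155 154 154 152 152 147 132 109 105 105 100 121 199 236 238 237 235 235 238]
 [235 226 176 133 129 135 117 110 106 105 107 105 102  96  88  83  92  84  82  77  76  78  74  76  78  77  67  65  68  64  87 164 231 239 237 236 237 235]
 [236 223 146  80  68  68  73  66  60  68  68  66  68  
[... 373 characters left out ...]
233 236 238 237 238 237 237 239 236]
 [236 231 219 229 235 234 234 237 237 239 237 236 240 241 241 241 242 240 242 241 238 240 242 238 240 239 240 239 239 240 238 237 236 237 239 236 239 236]
 [236 231 226 240 238 240 240 239 239 238 238 238 238 238 238 237 238 238 239 238 238 239 238 236 237 239 234 239 237 236 238 235 238 235 237 237 237 238]
 [238 234 233 236 237 239 238 238 237 236 239 238 239 239 236 237 238 237 237 238 236 236 236 238 238 236 237 237 237 237 237 238 237 238 237 238 236 237]]
[0.5995 0.2461 0.047 ] 1.6111271457175165 [187.09 186.99 186.98 186.96 186.95 186.86 186.8  186.73 186.71 186.72 186.69 186.61 186.58 186.56 186.58 186.55 186.55 186.4  186.28 186.16 186.1  186.09]
```

Careful with the scale: shifts go in shares of 0.8 m and turns go in shares of 4 rad. That gives: 0.055 m / 0.8 = 0.0688, 0.01 m / 0.8 = 0.0125, -0.013 rad / 4 = -0.0033.

Request:
step_hand --ticks '[0,0.0088,-0.0025,0.0125,0,0,-0.0033,0,0.0088,-0.0025,0.0313,0,0,-0.0033,0,0.0088,-0.0025,0.05,0,0,-0.0033,0,0.0088,-0.0025,0.0625,0,0,-0.0033,0,0.0088,-0.0025,0.0688,0,0,-0.0033,0,0.0088,-0.0025,0.0688,0,0,-0.0033,0,0.0088,-0.0025,0.0688,0,0,-0.0033]'

```text
clock: 14.55
tool_pos: [0.5992, 0.2605, 0.0888]
eef_rot: [0.69, 0.724, 0.0, 0.0]
contact_force: [0.2, 0.4, 0.0]
opening: 0.1
finger_force: 35.0
```

Request:
step_hand --ticks '[0,0,0,0,0,0,0,0,0,0,0,0,0,0]'

```text
clock: 14.75
tool_pos: [0.5993, 0.2605, 0.0893]
eef_rot: [0.69, 0.724, 0.001, 0.0]
contact_force: [1.2, -0.1, -1.1]
opening: 0.102
finger_force: 35.0
```

```bash
python3 -c "
from h import *
to([.5998,.2612,.065],1.62)"
```

```text
pos [0.5993 0.2605 0.0893] yaw 1.6197 tilt [0.001  0.0005] q [-0.23  0.95 -0.47  1.57  0.57  0.76 -0.91] F [ 1.2 -0.1 -1.1]
  d [0.0006 0.0005 0.0243] r [ 0.001  -0.0004 -0.0003]
```

To row units: 0.024 m / 0.8 = 0.03, 0.02 m / 0.8 = 0.025.

Request:
step_hand --ticks '[0,0,0,0.01,0,0,0,0,0,0,0.0188,0,0,0,0,0,0,0.025,0,0,0,0,0,0,0.03,0,0,0,0,0,0,0.03,0,0,0,0,0,0,0.03,0,0,0]'

```text
clock: 15.35
tool_pos: [0.599, 0.2604, 0.0646]
eef_rot: [0.69, 0.724, -0.0, -0.0]
contact_force: [0.1, 0.5, 0.6]
opening: 0.101
finger_force: 35.0
```

```bash
python3 - <<'E'
from h import *
to([.5998,.2612,.065],1.62)
p,d=snapshot("scene");q,dt=snapshot("top");np.savez("pl2.npz",p=p,d=d,q=q,dt=dt)
s=get_state();u=proj("scene",[s['tool_pos']])[0];v=proj("top",[s['tool_pos']])[0]
def crop(I,u,k=6):
    x,y=int(u[0])-33,int(u[1])-35;print(x,y);return cv2.resize(I[y:y+70,x:x+66],None,fx=k,fy=k,interpolation=cv2.INTER_CUBIC)
cv2.imwrite("pics/pl2.png",np.hstack([crop(p,u),crop(q,v)])[:,:,::-1])
E
```

```text
pos [0.599  0.2604 0.0646] yaw 1.6198 tilt [-0.0001 -0.0001] q [-0.24  0.98 -0.45  1.58  0.59  0.72 -0.93] F [0.1 0.5 0.6]
  d [ 0.0008  0.0009 -0.0004] r [-0.0001  0.0001 -0.0002]
137 216
131 151
```

View pics/pl2.png

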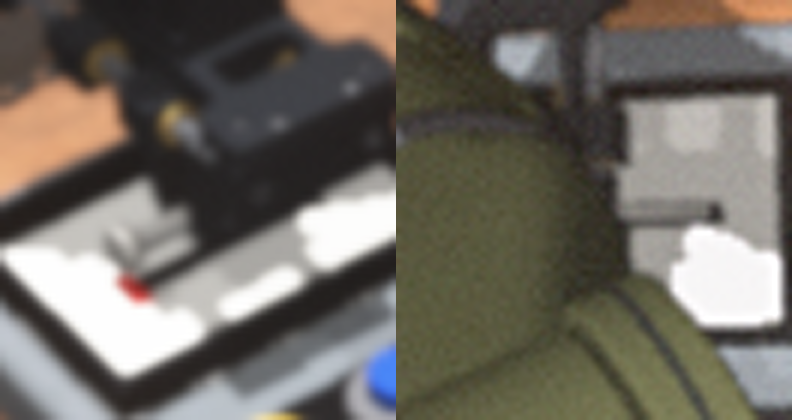

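Top view: the bolt's tail lies over the drawn shank, whose dark end shows at crop (716,212). Scene: the head at (120,240) is directly above the red mark at (135,288). A numeric check follows.

Run:
```python
from h import *
np.set_printoptions(precision=4,suppress=True,linewidth=200)
I=np.load("pl2.npz");s=get_state();t=s['tool_pos'];y=1.62
print(t,proj("scene",[[.5975,.2927,.069],[.6009,.2127,.069],[.5975,.2927,.047]]),proj("top",[[.5995,.2461,.069],[.6026,.209,.069]]))
x=np.array([np.cos(y),np.sin(y),0]);n=np.array([x[1],-x[0],0])
for a,b in((120,240),(135,288),(150,232),(190,218)):
    o,d=ray("scene",(137+a/6,216+b/6));d=d[0];Q=o+d*((t-o)@n)/(d@n);print((a,b),Q,(Q-t)@x,Q[2]-t[2])
q=I['q'].max(2).astype(int);print(q[180:193,166:190])
```

```text
[0.5992 0.2605 0.0649] [[157.796  256.7082]
 [188.2973 241.4691]
 [159.0137 264.2171]] [[169.2452 185.7153]
 [183.1551 184.5041]]
(120, 240) [0.5975 0.2943 0.0719] 0.03382305661392582 0.006994414693005102
(135, 288) [0.5976 0.2914 0.0468] 0.030989191605306703 -0.018066234283999227
(150, 232) [0.5981 0.282  0.0687] 0.021530441023287397 0.003801697226401779
(190, 218) [0.5989 0.2651 0.0659] 0.004650288098228609 0.0009804808493020234
[[ 57  89 139 162 164 164 162 163 166 161 165 162 167 164 162 164 168 162 167 169 164 160 171 163]
 [ 43  69 130 165 161 164 162 161 161 162 167 162 166 163 167 165 165 164 162 166 160 166 169 163]
 [ 46  78 131 164 164 164 163 166 165 162 166 162 167 166 170 166 168 166 165 167 165 167 165 168]
 [ 50  78 133 162 162 162 160 160 161 164 163 164 160 159 162 159 167 162 160 163 168 161 165 166]
 [ 49  74 122 147 149 137 134 137 137 138 141 141 140 131 138 135 137 131 130 151 165 166 169 165]
 [ 49  80 116 129 134 131 125 131 129 132 132 129 123 123 124 122 118  89  81 130 163 166 166 171]
 [ 49  68 112 127 140 138 134 137 131 133 130 125 124 121 123 116 117  78  58 109 152 166 164 166]
 [ 57  53  76  98 109 110 111 109 113 107 106 105 107 105 112 111 102  73  69 104 153 166 163 167]
 [ 51  44  50  63  85  96 102 102 104 100  98  98 105 122 162 180 160 143 133 145 159 164 163 166]
 [ 52  48  48  67 115 147 150 154 153 150 150 150 153 190 240 249 247 243 209 194 189 164 162 165]
 [ 53  51  49  76 135 164 166 164 166 163 165 162 180 236 251 252 251 251 247 246 242 212 190 168]
 [ 47  57  45  74 137 164 166 164 169 163 163 158 185 242 251 249 247 250 248 249 249 248 242 209]
 [ 54  49  48  75 136 166 166 165 162 161 160 166 183 234 248 249 247 247 247 249 248 249 250 243]]
```

Position is good to within about 2 mm. The bolt looks slightly rotated compared with the drawing, so I'll fit its direction from line planes in both views.

Run:
```python
from h import *
np.set_printoptions(precision=4,suppress=True,linewidth=200)
def N(cam,a,b):
    o,d=ray(cam,[a,b]);return np.cross(d[0],d[1])
def lev(n,flip=1):
    d=np.array([-n[1],n[0]]);d*=np.sign(d[1]);return np.arctan2(d[1],d[0])
# sub-pixel upper edge of the shank, top view: half level between local bg above and shank core
def edge(q,c0,c1,r0,r1):
    o=[]
    for c in range(c0,c1):
        a=q[r0:r1,c].astype(float);lo=a.min();hi=a[0:2].mean();m=(lo+hi)/2;i=np.flatnonzero(a<m)[0]
        o.append((c,r0+i-(m-a[i])/(a[i-1]-a[i])))
    o=np.array(o);f=np.polyfit(o[:,0],o[:,1],1);return (c0,np.polyval(f,c0)),(c1,np.polyval(f,c1)),f[0]
A=np.load("pl.npz");B=np.load("pl2.npz");T=np.load("top0.npz")
for nm,q,w,z in(("pl",A['q'].max(2),(165,177,176,182),.15),("pl2",B['q'].max(2),(171,182,181,187),.07),("drawing",T['p'].max(2),(162,183,182,188),.047),("bench",T['p'][...,2],None,0)):
    if w:
        a,b,s=edge(q,*w);print(nm,"slope",s,"yaw",lev(N("top",a,b)))
for nm,a,b,o in(("lift",(128,208),(312,188),(354,73)),("pl",(118,235),(187,214),(135,186)),("pl2",(120,240),(190,218),(137,216))):
    print(nm,"scene level yaw",lev(N("scene",(o[0]+a[0]/6,o[1]+a[1]/6),(o[0]+b[0]/6,o[1]+b[1]/6))))
# scanner direction from its drawing/frames in top view: bottom key row too
print("keys",lev(N("top",(147.6,231.5),(189,230))),"scene keys",lev(N("scene",(182.02,290.55),(224.97,266.53))))
```

```text
pl slope 0.00443480224523174 yaw 1.5624681224284032
pl2 slope 0.0154627528268845 yaw 1.552461064139836
drawing slope -0.05189890952096002 yaw 1.6192504796404628
lift scene level yaw 1.161630740247071
pl scene level yaw 1.3991250489068083
pl2 scene level yaw 1.3762341754586176
keys 1.6109312171791208 scene keys 1.614027056475809
```

To row units: 0.001 m / 0.8 = 0.0013, 0.0005 m / 0.8 = 0.0006, -0.06 rad / 4 = -0.015.

Request:
step_hand --ticks '[0,0.0006,0.0013,0,0,0,-0.0075,0,0.0006,0.0013,0,0,0,-0.015,0,0.0006,0.0013,0,0,0,-0.015,0,0.0006,0.0013,0,0,0,-0.015,0,0.0006,0.0013,0,0,0,-0.015]'

```text
clock: 15.95
tool_pos: [0.5999, 0.2608, 0.0647]
eef_rot: [0.668, 0.745, -0.0, 0.0]
contact_force: [-0.2, 0.2, -0.7]
opening: 0.1
finger_force: 35.0
```

Run:
```python
from h import *
np.set_printoptions(precision=4,suppress=True,linewidth=220)
q,_=snapshot("top");p,_=snapshot("scene");np.savez("pl3.npz",q=q,p=p)
L=np.load("lift.npz")['p'];A=np.load("pl.npz")['p']
def dirs(I,segs,o,yaws):
    S=cv2.cvtColor(I,cv2.COLOR_RGB2HSV)[...,1].astype(float);pts=[]
    for c0,c1,r0,r1 in segs:
        for c in range(c0,c1):
            w=np.clip(70-S[r0:r1,c],0,None);pts.append((c,(w*np.arange(r0,r1)).sum()/max(w.sum(),1)))
    pts=np.array(pts);print(pts.round(2).tolist())
    f=np.polyfit(pts[:,0],pts[:,1],1);a=(pts[0,0],np.polyval(f,pts[0,0]));b=(pts[-1,0],np.polyval(f,pts[-1,0]))
    _,d=ray("scene",[a,b]);n=np.cross(*d)
    for y in yaws:print("yaw",y,"head-up tilt",-(n[0]*np.cos(y)+n[1]*np.sin(y))/n[2])
dirs(L,[(379,386,100,112),(398,406,99,110)],0,(1.19,1.22,1.251))
dirs(A,[(159,166,217,227)],0,(1.55,1.58,1.606))
print(q.max(2)[181:192,168:190])
to([.599,.2604,.065],1.675)
```

```text
[[379.0, 106.89], [380.0, 106.67], [381.0, 106.34], [382.0, 105.86], [383.0, 105.34], [384.0, 105.16], [385.0, 105.07], [398.0, 104.3], [399.0, 104.22], [400.0, 104.18], [401.0, 103.92], [402.0, 103.86], [403.0, 103.79], [404.0, 103.84], [405.0, 103.95]]
yaw 1.19 head-up tilt 0.021039221833934228
yaw 1.22 head-up tilt 0.03573766701860446
yaw 1.251 head-up tilt 0.05089211877820714
[[159.0, 223.49], [160.0, 223.15], [161.0, 221.93], [162.0, 220.78], [163.0, 220.58], [164.0, 220.33], [165.0, 220.11]]
yaw 1.55 head-up tilt -0.2085786746696106
yaw 1.58 head-up tilt -0.18187643889494245
yaw 1.606 head-up tilt -0.15860123728344108
[[141 161 167 165 164 162 164 162 164 163 168 164 165 164 164 165 166 166 167 167 164 168]
 [138 163 165 163 162 162 159 165 163 163 158 158 154 146 150 163 165 169 165 165 170 164]
 [132 157 162 152 142 142 138 139 138 134 133 136 137 131 125 152 159 168 165 169 166 164]
 [100 128 136 137 132 128 131 131 126 129 128 1
[... 165 characters left out ...]
112 104 103  99  93  86  82  65  51  50 108 155 164 164 168]
 [ 56  57  75  79  75  77  72  69  61  65  73  60  70  76  82  61  72 109 155 166 166 166]
 [ 52  51  69  87  92  86  95  86  88  89  99 110 144 171 177 165 155 153 158 161 163 164]
 [ 55  65 103 137 148 152 150 153 147 151 153 177 237 250 251 247 244 213 195 187 186 170]
 [ 52  57 101 147 166 164 167 163 168 167 159 192 244 253 252 251 250 245 245 245 240 207]
 [ 48  58 100 144 169 166 162 165 161 164 158 188 240 248 248 247 248 248 249 250 250 243]]
pos [0.5999 0.2609 0.0647] yaw 1.6798 tilt [ 0.     -0.0001] q [-0.24  0.99 -0.47  1.58  0.6   0.73 -0.88] F [-0.3  0.3 -0.7]
  d [-0.0004 -0.001  -0.0003] r [-0.      0.0001  0.0048]
```

Run:
```python
from h import *
np.set_printoptions(precision=4,suppress=True)
q=np.load("pl3.npz")['q'].max(2);o=[]
for c in range(171,182):
    a=q[179:187,c].astype(float);m=147;i=np.flatnonzero(a<m)[0];o.append((c,179+i-(m-a[i])/(a[i-1]-a[i])))
o=np.array(o);f=np.polyfit(o[:,0],o[:,1],1);print(o[:,1].round(2),f[0])
W=plane("top",[(171,np.polyval(f,171)),(181,np.polyval(f,181))],.071);d=W[0]-W[1];print("upper edge",W,"yaw",np.arctan2(d[1],d[0]))
for w in W:print("axis x by edge-5mm",w[0]-.005,"drawing x there",.5995-(w[1]-.2461)*np.tan(.043))
# red mark and head in scene
p=np.load("pl3.npz")['p'];c=blobs(p,(145,250,175,275),(172,8));print(c,plane("scene",[c[0]],.047))
cv2.imwrite("pics/pl3.png",cv2.resize(p[235:280,140:200],None,fx=10,fy=10,interpolation=cv2.INTER_CUBIC)[:,:,::-1])
print(proj("scene",[[.5975,.2967,.069],[.5973,.2887,.069],[.5985,.265,.069]]))
```

```text
[183.33 182.75 182.75 182.57 182.69 182.64 182.55 182.44 182.5  182.41
 181.94] -0.08591660289226308
upper edge [[0.6064 0.241  0.071 ]
 [0.6085 0.2144 0.071 ]] yaw 1.6526560074324061
axis x by edge-5mm 0.6013610153269399 drawing x there 0.5997195924514671
axis x by edge-5mm 0.6035463930518402 drawing x there 0.6008656887702478
(array([159.1333, 263.4667]), np.int32(15)) [[0.5995 0.2913 0.047 ]]
[[156.1712 257.461 ]
 [159.4599 256.0048]
 [168.6595 251.3406]]
```

View pics/pl3.png

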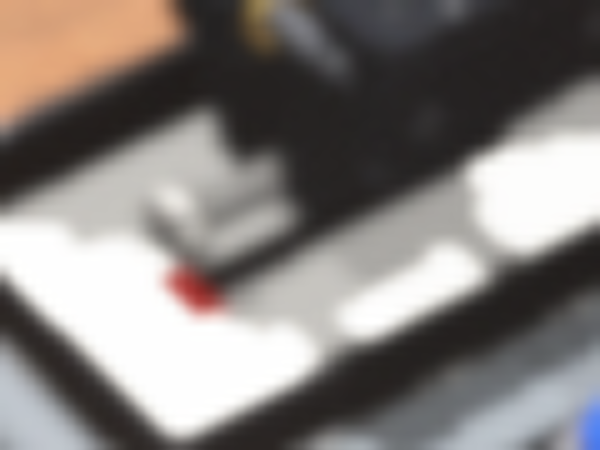

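The head, at crop (182,218) i.e. scene (158.2,256.8), is where it should be over the red mark; predicted was (157.8,256.7). One sub-millimetre trim, then I'll settle and hand in.

To row units: -0.001 m / 0.8 = -0.0013, 0.012 rad / 4 = 0.003.

Request:
step_hand --ticks '[0,0,-0.0013,0,0,0,0.003,0,0,-0.0013,0,0,0,0.003,0,0,-0.0013,0,0,0,0.003,0,0,-0.0013,0,0,0,0.003,0,0,-0.0013,0,0,0,0.003,0,0,-0.0013,0,0,0,0.003,0,0,-0.0013,0,0,0,0.003,0,0,-0.0013,0,0,0,0.003]'

```text
clock: 16.85
tool_pos: [0.599, 0.2608, 0.0647]
eef_rot: [0.672, 0.741, -0.0, 0.0]
contact_force: [0.5, 0.3, -0.0]
opening: 0.097
finger_force: 35.0
```

Run:
```python
from h import *
s=get_state();print(s['tool_pos'],abs(s['qd']).max(),s['finger_force'])
d=snapshot("top")[1];P=depthpts("top",d);print(P[257,291],P[174,291],P[165,344])
print(finish_job())
```

```text
[0.598951   0.26076052 0.06466418] 0.0013780919544220832 34.99768853187561
[ 0.42219795 -0.07182917  0.19878752] [ 0.61853675 -0.07278403  0.14694823] [ 0.65401909 -0.21293657  0.06469817]
the job is handed in; nothing more can be done
None
```

I pressed blue, yellow and green in order, carried the bolt over the row and handed the job in holding it still about 2.3 cm above the glass, with its head over the red mark to about 2 mm and within about 2° of the drawing; nothing appeared to be knocked, though I re-checked only the spray can, glue bottle and tape measure at the end, not the tin.

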